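Sweep the loose tube caps into the catch fence

TASK

Sweep the three loose tube caps across the bench with closed fingertips into the low three-sided catch fence, so that each lies flat on the bench and wholly inside the mouth. Push them gently: do not pinch them, lift them or press them hard, and do not shift the plug gauge, the deburring tool or the nippers.

Things in the scene. Friction and masses are not known exactly. Their poses are not given: they have to be found in the camera images.
- catch_fence: low three-sided fence of bare aluminium sheet, fixed to the bench: two side walls and a back wall, 3 mm thick, 22 mm high, no floor, no front. Inside 180 mm wide (y) and 100 mm deep (x). Origin on the bench at the middle of the open mouth; x points in toward the back wall: the inside is x 0 to 0.100, y -0.090 to 0.090; z up. 3 mm thick screw flanges stick out 16 mm outside the walls
- cap_a: white moulded tube cap, a flat disc 34 mm in diameter, 11 mm high, about 15 g, loose on the bench 55 to 130 mm out from the fence's mouth; one of three alike. Origin at the centre of its underside, z up. This one starts at the -y side of the group (fence's axes), at least 50 mm from the next, centre to centre
- cap_b: white moulded tube cap, a flat disc 34 mm in diameter, 11 mm high, about 15 g, loose on the bench 55 to 130 mm out from the fence's mouth; one of three alike. Origin at the centre of its underside, z up. This one starts in the middle of the group (fence's axes), at least 50 mm from the next, centre to centre
- cap_c: white moulded tube cap, a flat disc 34 mm in diameter, 11 mm high, about 15 g, loose on the bench 55 to 130 mm out from the fence's mouth; one of three alike. Origin at the centre of its underside, z up. This one starts at the +y side of the group (fence's axes), at least 50 mm from the next, centre to centre
- plug_gauge: bystander: grey steel plug gauge with a knurled middle, 108 mm long along its x, 30 mm in diameter, lying on the bench beside the fence on its +y side; origin at the middle of its underside
- deburr_tool: bystander: yellow-handled deburring tool, 137 mm long along its x, 17 mm in diameter, lying behind the caps, 220 mm or more out from the fence's mouth; origin at the middle of its underside
- nippers: bystander: black-handled nippers, 138 x 54 mm and 14 mm high, long axis x, lying beside the fence on its -y side; origin at the middle of the underside

How it is judged:
At the end, for the whole second after the job is handed in: All three caps lie flat on the bench (underside under 6 mm, tilt under 0.15 rad) and at rest, each centre at least 16 mm inside the mouth and between the walls (x of cap_a in the frame of catch_fence between 0.016 and 0.1 m and y of cap_a in the frame of catch_fence between -0.09 and 0.09 m and height (world z) of each of cap_a, cap_b, cap_c below 0.006 m and angle between each of cap_a, cap_b, cap_c's own z axis and vertical below 0.15 rad and linear speed of each of cap_a, cap_b, cap_c below 0.02 m/s and x of cap_b in the frame of catch_fence between 0.016 and 0.1 m and y of cap_b in the frame of catch_fence between -0.09 and 0.09 m and x of cap_c in the frame of catch_fence between 0.016 and 0.1 m and y of cap_c in the frame of catch_fence between -0.09 and 0.09 m); the robot touches nothing.
It fails at once if a cap is lifted more than 20 mm off the bench (height (world z) of any of cap_a, cap_b, cap_c above 0.02 m).
It fails at once if a cap is pinched or pressed with more than 25 N (contact force between the fingers and cap_a above 25 N or contact force between the fingers and cap_b above 25 N or contact force between the fingers and cap_c above 25 N).
It fails at once if the plug gauge, deburring tool or nippers is shifted more than 12 mm (distance of any of plug_gauge, deburr_tool, nippers from where it was at the start of the episode above 0.012 m).
It also fails if it takes over 51 s, if anything falls off the work surface, if the arm or the gripper's body presses on something with over 40 N, if the wrist force passes 120 N, or if a joint passes its speed limit or range.

ROBOT

A 6-joint arm with a two-finger parallel gripper is mounted at the origin on a cart in front of the work surface, level with it; the furniture and walls round the work are solid. World frame = base frame: x ahead of the robot, y to its left, z up, the work surface at z = 0. Lengths are in m, angles in rad, forces in N, time in s.
With the tool pointing down it reaches from about 0.3 to 0.95 m from the base axis. Payload 3.1 kg.
Tool frame: the origin (TCP) lies where the fingers leave the gripper's body, on its centre line; the fingertips stand 73 mm ahead of it and the grasp point (between the pads) lies 54 mm ahead of it; z points along the fingers, y is the line along which they close (so a half turn about z gives the same grasp; the last joint's range is limited). The gripper opens to 85 mm and grips with 20 to 120 N. Pads are 22 mm wide; open, the fingers measure 114 mm over their backs; the gripper's body (76 mm by 85 mm) begins 54 mm behind the grasp point. The pads swing forward as they close: fully open they stand 13 mm farther back than shut.
Start: joints at [-1.274, 0.308, 1.634, -0, 1.2, -0.07], TCP at [0.224, -0.583, 0.304] pointing down, gripper open.
Joint ranges: [-3.06, 3.06], [-0.79, 1.96], [0.05, 2.63], [-1.19, 4.34], [0.05, 2.64], [-2.94, 2.94]. Speed limits (rad/s): [2.79, 2.79, 3.14, 3.14, 3.14, 3.14].

INTERFACE

Orientations are given as a 3x3 rotation matrix whose columns are the frame's x, y, z axes.
In Python, from workcell import arm gives the robot as it stands.
- The arm moves only by the tool drive_tool, never from a script. Its argument "steps" is a list of rows, each a list of 3 entries, a list of its own where there are three numbers: the shift along the tool's x, y, z in parts of the range, where 1.0 means 800 mm, then the turn, a rotation vector about the tool's x, y, z in shares of pi rad (1.0 is pi rad), then the opening, from -1 (shut) to 1 (fully open). In form: [[[x, y, z], [rx, ry, rz], jaw], ...]. A call has 1 to 5 rows; each row is the pose to reach, as a shift and turn from the pose commanded when the call began, along the tool's axes at that moment; what a row does not reach only later rows make up. A row lasts 1/8 s, in which the tool goes at most 62.5 mm and 10.7 degrees, less where a joint would pass 70% of its speed; a pose out of reach is approached as far as the arm can. No shift or turn number may pass 1 either way. A call with a gripper value outside its range is refused whole. The fingers move at their own pace and stop on an object; "force" is the grip in N (left out, the last holds). Time passes only in rows, so rows that repeat a pose let the fingers close. It gives the time, the measured TCP pose, the force, the opening and the grip force at its end, in the units of the state.
- arm.get_obs(): the state, without advancing time (a new reading comes with each control period).
- arm.capture(name): name is "scene" or "top" or "wrist"; returns the picture (400x640x3 uint8, red, green, blue); there is no depth.
- arm.camera_params(name): a dict with "vfov" (degrees; the focal length in pixels is half the picture's height over the tangent of half this angle, whatever the lens; pixels are square), "cx", "cy" (the principal point, pixels), "camera_from_world" (4x4, takes a point from world to camera coordinates). Camera axes: x right, y up, looking along -z (the intrinsics and any distortion apply to the point x, -y, -z); pixel columns grow to the right and rows downward; lengths in m; the calibration is good to about 2 mm. A picture is of the moment at which its call begins: read the wrist's pose just before it. camera_params takes no time and is no camera call; for the wrist camera it gives the pose at the moment of the call.
- arm.hand_in(): hands the job in; it is judged then, once.
Trained networks look in the newest picture that a camera, given by its name, has taken for a name from the list of things; names that differ only in an ending like _2 or _b are one class to them, and where a whole thing is asked for, a point or a joint stands for the part that bears it (a point fixed in the world has none). Each returns a list of dicts, best first, with "p" (0 to 1); they miss things now and then, are a little off and sometimes report something else, mostly with a low value. They report only what shows in the picture. A call takes as long as a camera call.
- arm.cut_out(camera, name): "region" (400x640 bool, what is visible of it) and "bbox" ([left, top, width, height] in pixels, round what is visible of it).
- arm.spot_point(camera, name): "pixel" ([row, column] in pixels: a listed point, or the origin of a listed thing).
The state is a dict: "time_s": time; "joint_pos": joint angles; "qd": joint speeds; "joint_torque": joint torques, N m; "ee_pos": TCP position; "tcp_rot": TCP orientation; "contact_force": force on the tool from outside, world axes, zero at the start; "moment": the same for the moment, N m; "grip_width": finger opening in m; "gripper_force": force on a finger pad.
Only numpy, scipy, OpenCV 4.12 (cv2) and the standard library are available. Lean on these libraries where they do the work, as an engineer would, in place of code of your own. Each camera call takes 0.05 s, during which the arm holds its last target. There are 200 camera calls.

## Working session

There is one attempt and no reset: what is moved stays moved. The work goes in short steps, Python scripts to look and compute and a tool call to move; the robot and the scene stay as the last step left them, time stands still between calls to the robot, and variables do not carry over. Pictures are saved under pics/ and viewed, at most 10 in all, crops included, and the job is handed in when it is done.

Besides the shell and the picture viewer there is one more tool, called by a JSON object that holds its "api" and its "payload". drive_tool: Moves the arm, as the interface text tells. Its arguments: {"type":"object","properties":{"steps":{"type":"array"},"force":{"type":"number"}},"required":["steps"]}

```bash
mkdir -p pics
cat > h.py <<'E'
import numpy as np, cv2
from workcell import arm
def ray(cam,px,P=None):
    P=P or arm.camera_params(cam); f=200/np.tan(np.radians(P["vfov"])/2)
    T=np.array(P["camera_from_world"]); r,c=px
    d=np.array([(c-P["cx"])/f,-(r-P["cy"])/f,-1]); R=T[:3,:3]
    return -R.T@T[:3,3], R.T@d
def onz(cam,px,z):
    o,d=ray(cam,px); return o+d*(z-o[2])/d[2]
def save(cam,n):
    im=np.array(arm.capture(cam)); cv2.imwrite(f"pics/{n}.png",im[:,:,::-1]); return im
E
python3 - <<'E'
from h import *
np.set_printoptions(precision=3,suppress=True)
for c in("top","scene"):
    save(c,c+"0"); P=arm.camera_params(c); print(c,P)
    for n in("cap_a","catch_fence","plug_gauge","deburr_tool","nippers"):
        for k,d in enumerate(arm.cut_out(c,n)[:4]):
            m=d["region"]; r,q=np.nonzero(m); px=(r.mean(),q.mean()); print(n,round(d["p"],2),d["bbox"],np.round(px,1),onz(c,px,.011 if n=="cap_a" else .01))
        print(" spot",[(round(s["p"],2),np.round(s["pixel"],1),onz(c,s["pixel"],0)) for s in arm.spot_point(c,n)[:4]])
print(arm.get_obs())
a=cv2.imread("pics/top0.png");print(a.shape)
E
```

```text
top {'vfov': 49.5285909275442, 'cx': 322.379821368018, 'cy': 200.0333292996673, 'camera_from_world': array([[-0.006, -1.   ,  0.021,  0.303],
       [ 0.986, -0.003,  0.168, -0.537],
       [-0.168,  0.022,  0.986, -0.821],
       [ 0.   ,  0.   ,  0.   ,  1.   ]])}
cap_a 0.57 [305.9, 271.4, 18.7, 11.6] [275.4 312.8] [0.39  0.321 0.011]
cap_a 0.55 [306.6, 226.2, 11.6, 17.7] [237.2 312.5] [0.467 0.321 0.011]
cap_a 0.5 [286.9, 187.0, 12.5, 14.9] [195.6 294.2] [0.553 0.358 0.011]
 spot [(0.77, array([196.6, 295.3]), array([0.553, 0.357, 0.   ])), (0.74, array([280.5, 313.1]), array([0.38, 0.32, 0.  ])), (0.63, array([234.3, 311.8]), array([0.474, 0.322, 0.   ]))]
catch_fence 0.69 [326.5, 160.4, 84.6, 113.1] [210.6 378.8] [0.521 0.184 0.01 ]
 spot []
 spot [(0.73, array([235.4, 312.7]), array([0.471, 0.32 , 0.   ])), (0.62, array([151.8, 339.6]), array([0.649, 0.263, 0.   ]))]
deburr_tool 0.64 [203.6, 266.6, 29.7, 39.4] [284.9 219.5] [0.373 0.506 0.01 ]
 spot [(0.67, array([277.1, 214.7]), array([0.388, 0.518, 0.   ]))]
nippers 0.67 [385.1, 268.5, 56.9, 42.6] [286.1 413.2] [0.368 0.119 0
[... 1193 characters left out ...]
pers 0.85 [406.9, 192.6, 27.6, 36.8] [211.3 421.2] [0.365 0.128 0.01 ]
nippers 0.32 [264.7, 172.9, 37.4, 26.2] [186.1 283. ] [0.66  0.266 0.01 ]
 spot []
{'time_s': 1.1, 'joint_pos': array([-1.274,  0.308,  1.634,  0.   ,  1.2  , -0.07 ]), 'qd': array([-0.   ,  0.   , -0.001,  0.001, -0.001, -0.001]), 'joint_torque': array([ -0.   , -41.53 , -27.709,  -0.   ,   0.001,  -0.   ]), 'ee_pos': array([ 0.224, -0.583,  0.304]), 'tcp_rot': array([[ 0.933,  0.359, -0.   ],
       [ 0.359, -0.933,  0.   ],
       [ 0.   , -0.   , -1.   ]]), 'contact_force': array([-0.587,  0.066, -0.21 ]), 'moment': array([ 0.029,  0.068, -0.015]), 'gripper_force': 0.0, 'grip_width': 0.08534344802841537}
(400, 640, 3)
```

View pics/top0.png

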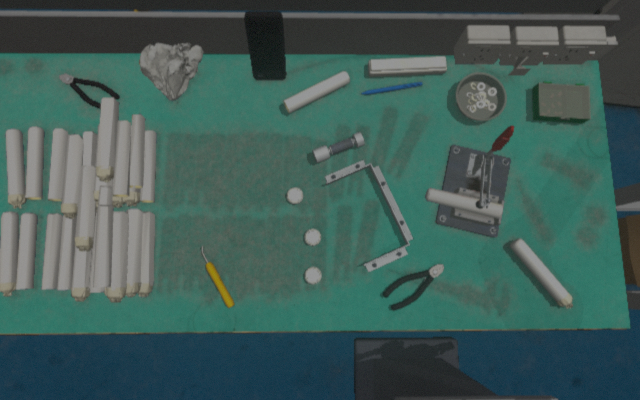

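View pics/scene0.png

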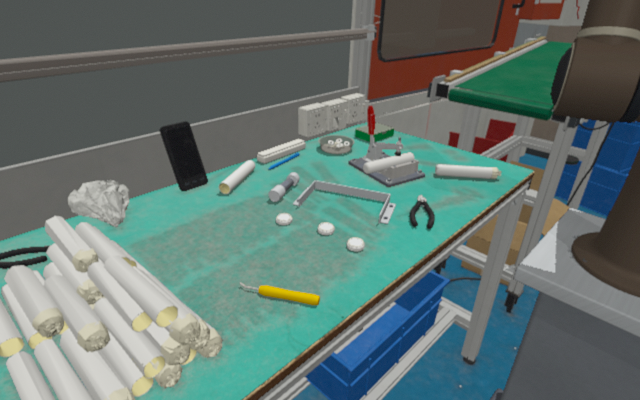

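The top view shows caps at (col, row) (295,196), (313,237) and (313,275). The fence mouth runs from (326,182) to (367,267) and opens left toward world +y. The scene view agrees. The tool's y axis already lies nearly along the fence's x axis, so I'll move over with the fingers shut and look with the wrist camera.

Units first: shifts go in shares of 800 mm and turns go in shares of pi rad. So 478 mm / 800 = 0.5975, -334 mm / 800 = -0.4175.

{"api": "drive_tool", "payload": {"steps": [[[0.5975,-0.4175,0],[0,0,0],-1],[[0.5975,-0.4175,0],[0,0,0],-1],[[0.5975,-0.4175,0],[0,0,0],-1],[[0.5975,-0.4175,0],[0,0,0],-1],[[0.5975,-0.4175,0],[0,0,0],-1]]}}

```text
time_s: 1.72
ee_pos: [0.4, -0.3229, 0.3042]
tcp_rot: [[0.934, 0.358, 0.001], [0.358, -0.934, -0.001], [0.001, 0.001, -1.0]]
contact_force: [1.1, 0.0, -0.3]
grip_width: -0.0001
gripper_force: 0.0
```

Run:
```python
from h import *
a=cv2.imread("pics/top0.png")[140:300,260:450];cv2.imwrite("pics/crop0.png",cv2.resize(a,None,fx=4,fy=3.75,interpolation=2)[:600,:800])
print(arm.get_obs()["ee_pos"])
```

```text
[ 0.39997267 -0.32285713  0.30422111]
```

View pics/crop0.png

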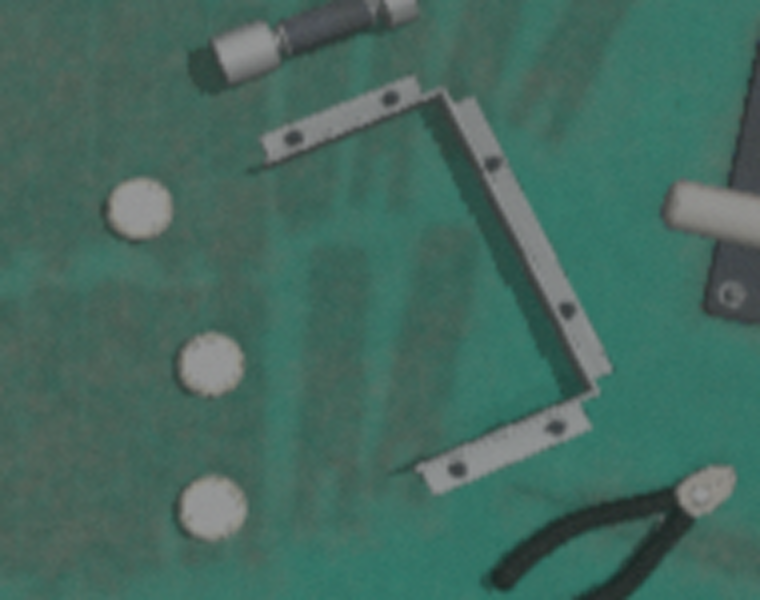

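The crop shows the wall ends at the mouth at about (326,183) and (364,265) px in the full frame, and the back corners at (371,164) and (408,244).

In the tool's units: -266 mm / 800 = -0.3325, 209 mm / 800 = 0.2613.

{"api": "drive_tool", "payload": {"steps": [[[0.2613,-0.3325,0],[0,0,0],-1],[[0.2613,-0.3325,0],[0,0,0],-1],[[0.2613,-0.3325,0],[0,0,0],-1],[[0.2613,-0.3325,0],[0,0,0],-1],[[0.2613,-0.3325,0],[0,0,0],-1]]}}

```text
time_s: 2.35
ee_pos: [0.4916, -0.0239, 0.3044]
tcp_rot: [[0.933, 0.359, 0.002], [0.359, -0.934, -0.0], [0.001, 0.001, -1.0]]
contact_force: [0.4, 0.3, 0.4]
grip_width: 0.0002
gripper_force: 0.0
```

Run:
```python
from h import *
np.set_printoptions(precision=4,suppress=True)
for n,p in dict(m_up=(183.5,326.3),m_lo=(265.3,363.8),b_up=(164.5,370.8),b_lo=(244.5,408)).items(): print(n,onz("top",p,.022))
print(arm.get_obs()["joint_pos"])
```

```text
m_up [0.5758 0.2922 0.022 ]
m_lo [0.4095 0.2189 0.022 ]
b_up [0.6158 0.1997 0.022 ]
b_lo [0.4503 0.1289 0.022 ]
[-0.137   0.0484  1.9393 -0.0002  1.1524  1.0671]
```

In the tool's units: -345 mm / 800 = -0.4313, 90 mm / 800 = 0.1125.

{"api": "drive_tool", "payload": {"steps": [[[0.1125,-0.4313,0],[0,0,0],-1],[[0.1125,-0.4313,0],[0,0,0],-1],[[0.1125,-0.4313,0],[0,0,0],-1],[[0.1125,-0.4313,0],[0,0,0],-1],[[0.1125,-0.4313,0],[0,0,0],-1]]}}

```text
time_s: 2.98
ee_pos: [0.4559, 0.2868, 0.3043]
tcp_rot: [[0.933, 0.359, 0.001], [0.359, -0.933, 0.0], [0.001, 0.0, -1.0]]
contact_force: [1.8, 0.3, -0.2]
grip_width: -0.0003
gripper_force: 0.0
```

Run:
```python
from h import *
np.set_printoptions(precision=4,suppress=True)
save("wrist","w0");P=arm.camera_params("wrist");print(P)
for c in("wrist",):
    for d in arm.cut_out(c,"cap_a")[:4]:
        r,q=np.nonzero(d["region"]); px=(r.mean(),q.mean()); print(round(d["p"],2),d["bbox"],np.round(px,1),onz(c,px,.011))
    print([(round(s["p"],2),np.round(s["pixel"],1),onz(c,s["pixel"],0)) for s in arm.spot_point(c,"cap_a")[:4]])
```

```text
{'vfov': 61.93841219727755, 'cx': 316.02951483305094, 'cy': 203.142893556676, 'camera_from_world': array([[ 0.3619, -0.9322, -0.0082,  0.112 ],
       [ 0.8876,  0.3473, -0.3027, -0.467 ],
       [ 0.285 ,  0.1023,  0.953 , -0.5411],
       [ 0.    ,  0.    ,  0.    ,  1.    ]])}
0.89 [275.1, 134.3, 31.1, 31.2] [148.9 290.5] [0.4676 0.3262 0.011 ]
0.72 [268.6, 35.5, 35.2, 39.8] [ 55.2 284.7] [0.5536 0.3638 0.011 ]
0.67 [254.8, 196.1, 28.8, 30.0] [209.9 268.5] [0.3922 0.3257 0.011 ]
0.52 [81.2, 87.7, 44.2, 125.4] [161.3 103.4] [0.3793 0.5139 0.011 ]
[(0.77, array([147.8, 287.3]), array([0.4658, 0.3265, 0.    ])), (0.64, array([208.6, 267.8]), array([0.3897, 0.3236, 0.    ])), (0.56, array([ 53.9, 287.6]), array([0.5568, 0.3589, 0.    ]))]
```

View pics/w0.png

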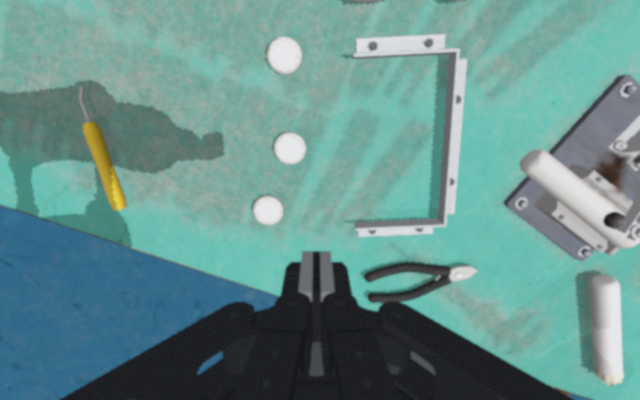

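Wrist view: caps at (col, row) C (285,55), B (290,148) and A (268,210). The fence mouth is at col ≈356, rows 55–223, and everything agrees with the top view. C lies slightly outside the +y wall line, so I'll push it first, obliquely.

In the tool's units: 133 mm / 800 = 0.1663, 120 mm / 800 = 0.15, 0.385 rad / 3.1416 = 0.1225.

{"api": "drive_tool", "payload": {"steps": [[[0.1663,-0.09,0],[0,0,0.0589],-1],[[0.1663,-0.09,0],[0,0,0.1225],-1],[[0.1663,-0.09,0],[0,0,0.1225],-1],[[0.1663,-0.09,0.075],[0,0,0.1225],-1],[[0.1663,-0.09,0.15],[0,0,0.1225],-1]]}}

```text
time_s: 3.75
ee_pos: [0.5564, 0.3985, 0.1836]
tcp_rot: [[1.0, -0.02, 0.003], [-0.02, -1.0, 0.001], [0.003, -0.001, -1.0]]
contact_force: [-0.1, -0.4, -0.3]
grip_width: 0.0002
gripper_force: 0.0
```

```bash
cat >> h.py <<'E'
M=np.array([.4927,.2556]);FX=np.array([.405,-.914]);FY=np.array([.914,.405])
def fr(p): d=np.array(p[:2])-M; return np.round(1e3*np.array([d@FX,d@FY]),1)
def caps(*cams):
    for c in cams:
        arm.capture(c)
        for d in arm.cut_out(c,"cap_a")[:4]:
            r,q=np.nonzero(d["region"]); px=(r.mean(),q.mean()); print(c,round(d["p"],2),np.round(px,1),fr(onz(c,px,.009)),"n",len(r))
def me():
    o=arm.get_obs(); print("t",o["time_s"],"tcp",np.round(o["ee_pos"],4),fr(o["ee_pos"]),"toolx",fr(M+np.array(o["tcp_rot"])[:2,0])/1e3,"tooly",fr(M+np.array(o["tcp_rot"])[:2,1])/1e3,o["joint_pos"].round(2))
E
python3 - <<'E'
from h import *
me(); save("wrist","w1"); caps("wrist","top")
P=arm.camera_params("wrist")
E
```

```text
t 3.75 tcp [0.5564 0.3985 0.1836] [-104.8  116.1] toolx [0.4228 0.9059] tooly [ 0.9059 -0.4228] [ 0.56  0.54  1.56 -0.    1.03  2.15]
wrist 0.87 [292.2 405.1] [-69.8   8.8] n 942
wrist 0.71 [197.7 362.1] [-70.6 100.3] n 1661
```

View pics/w1.png

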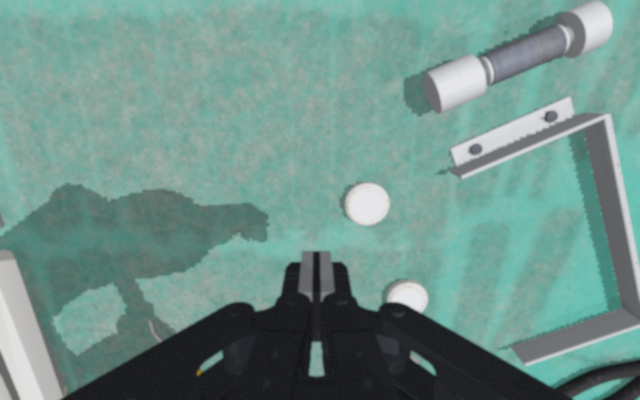

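The wrist view shows cap C at (367,204) and cap B at (407,297). The fingers are lined up, but I'll turn 5° more to clear the wall end, then lower.

In the tool's units: 106 mm / 800 = 0.1325, 100 mm / 800 = 0.125, 0.087 rad / 3.1416 = 0.0277.

{"api": "drive_tool", "payload": {"steps": [[[0.005,-0.0025,0.05],[0,0,0.0277],-1],[[0.005,-0.0025,0.0938],[0,0,0.0277],-1],[[0.005,-0.0025,0.125],[0,0,0.0277],-1],[[0.005,-0.0025,0.1325],[0,0,0.0277],-1],[[0.005,-0.0025,0.1325],[0,0,0.0277],-1]]}}

```text
time_s: 4.62
ee_pos: [0.5605, 0.4024, 0.0808]
tcp_rot: [[0.994, -0.105, 0.004], [-0.105, -0.994, 0.002], [0.004, -0.003, -1.0]]
contact_force: [-0.1, -1.3, -0.4]
grip_width: 0.0
gripper_force: 0.0
```

Run:
```python
from h import *
me(); caps("wrist")
```

```text
t 4.625 tcp [0.5605 0.4024 0.0808] [-106.7  121.4] toolx [0.4989 0.8663] tooly [ 0.8663 -0.4989] [ 0.56  0.68  1.58 -0.    0.88  2.24]
wrist 0.7 [268.1 406.2] [-69.7 101. ] n 4006
```

In the tool's units: 62 mm / 800 = 0.0775, 52 mm / 800 = 0.065.

{"api": "drive_tool", "payload": {"steps": [[[0,0.0125,0.0038],[0,0,0],-1],[[0,0.03,0.0038],[0,0,0],-1],[[0,0.0475,0.0038],[0,0,0],-1],[[0,0.065,0.0038],[0,0,0],-1],[[0,0.0775,0.0038],[0,0,0],-1]]}}

```text
time_s: 5.35
ee_pos: [0.5526, 0.3391, 0.0755]
tcp_rot: [[0.994, -0.106, 0.001], [-0.106, -0.994, 0.001], [0.001, -0.001, -1.0]]
contact_force: [0.6, 1.7, 3.3]
grip_width: -0.0002
gripper_force: 1.6
```

Run:
```python
from h import *
me(); save("wrist","w2"); caps("wrist","top")
```

```text
t 5.35 tcp [0.5526 0.3391 0.0755] [-52.   88.5] toolx [0.4995 0.866 ] tooly [ 0.866  -0.4995] [0.48 0.63 1.68 0.   0.83 2.16]
wrist 0.6 [272.5 376.4] [-27.6  75.7] n 3615
top 0.62 [275.2 313.1] [-100.1  -67.1] n 220
```

View pics/w2.png

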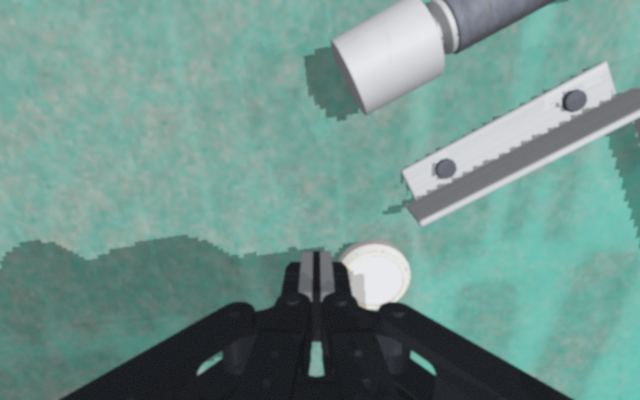

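Cap C is at (375,275), in contact with the finger and centred, and it is clear of the wall end at (420,222). Next I continue the push, raised 2 mm.

In the tool's units: 74 mm / 800 = 0.0925, 60 mm / 800 = 0.075.

{"api": "drive_tool", "payload": {"steps": [[[0,0.0188,-0.0025],[0,0,0],-1],[[0,0.0375,-0.0025],[0,0,0],-1],[[0,0.0563,-0.0025],[0,0,0],-1],[[0,0.075,-0.0025],[0,0,0],-1],[[0,0.0925,-0.0025],[0,0,0],-1]]}}

```text
time_s: 6.22
ee_pos: [0.5442, 0.265, 0.0768]
tcp_rot: [[0.994, -0.105, -0.0], [-0.105, -0.994, -0.0], [-0.0, 0.0, -1.0]]
contact_force: [-0.2, 0.2, -1.3]
grip_width: -0.0001
gripper_force: 0.0
```

Run:
```python
from h import *
me(); caps("wrist")
```

```text
t 6.225 tcp [0.5442 0.265  0.0768] [12.3 50.9] toolx [0.499  0.8662] tooly [ 0.8662 -0.499 ] [ 0.38  0.57  1.79 -0.    0.78  2.06]
wrist 0.79 [273.8 371.3] [34.6 37.5] n 2977
```

In the tool's units: -97 mm / 800 = -0.1213, -84 mm / 800 = -0.105, -0.43 rad / 3.1416 = -0.1369.

{"api": "drive_tool", "payload": {"steps": [[[0,-0.0188,-0.025],[0,0,0],-1],[[0,-0.0375,-0.0875],[0,0,-0.0318],-1],[[-0.0625,-0.075,-0.0875],[0,0,-0.0796],-1],[[-0.1213,-0.105,-0.0875],[0,0,-0.1369],-1],[[-0.1213,-0.105,-0.0875],[0,0,-0.1369],-1]]}}

```text
time_s: 6.95
ee_pos: [0.4534, 0.3616, 0.1466]
tcp_rot: [[0.946, 0.324, -0.002], [0.324, -0.946, -0.0], [-0.002, -0.0, -1.0]]
contact_force: [-0.8, 0.1, -0.7]
grip_width: -0.0002
gripper_force: 0.0
```

Run:
```python
from h import *
me(); caps("wrist","top")
```

```text
t 6.95 tcp [0.4534 0.3616 0.1466] [-112.8    7. ] toolx [0.0875 0.9959] tooly [ 0.9959 -0.0875] [0.6  0.42 1.84 0.   0.88 1.84]
wrist 0.94 [158.7 538.8] [32.6 37.9] n 2482
wrist 0.7 [215.9 378.4] [-69.3   8.8] n 2047
wrist 0.58 [298.5 358.2] [-86.  -53.4] n 50
top 0.79 [203.8 352.3] [33.1 32.2] n 220
top 0.62 [276.  312.9] [-101.1  -68.5] n 231
top 0.5 [240.4 315.6] [-67.   -5.7] n 78
```

In the tool's units: 69 mm / 800 = 0.0863, 67 mm / 800 = 0.0838, 0.04 rad / 3.1416 = 0.0127.

{"api": "drive_tool", "payload": {"steps": [[[0.0075,0,0.0375],[0,0,0.0127],-1],[[0.0075,0,0.0688],[0,0,0.0127],-1],[[0.0075,0,0.0838],[0,0,0.0127],-1],[[0.0075,0,0.0863],[0,0,0.0127],-1],[[0.0075,0,0.0863],[0,0,0.0127],-1]]}}

```text
time_s: 7.78
ee_pos: [0.4633, 0.362, 0.0785]
tcp_rot: [[0.96, 0.28, 0.001], [0.28, -0.96, 0.001], [0.001, -0.0, -1.0]]
contact_force: [-0.2, 0.2, 0.7]
grip_width: -0.0003
gripper_force: 0.0
```

Run:
```python
from h import *
me(); caps("wrist")
```

```text
t 7.775 tcp [0.4633 0.362  0.0785] [-109.2   16.2] toolx [0.1325 0.9909] tooly [ 0.9909 -0.1325] [ 0.59  0.54  1.84 -0.    0.76  1.88]
wrist 0.92 [277.1 397.4] [-71.8   8.3] n 3616
wrist 0.67 [195.4 613.3] [24.3 36.4] n 3771
```

In the tool's units: 62 mm / 800 = 0.0775, 50 mm / 800 = 0.0625.

{"api": "drive_tool", "payload": {"steps": [[[-0.0038,0.0063,0.0013],[0,0,0],-1],[[-0.0038,0.025,0.0013],[0,0,0],-1],[[-0.0038,0.0438,0.0013],[0,0,0],-1],[[-0.0038,0.0625,0.0013],[0,0,0],-1],[[-0.0038,0.0775,0.0013],[0,0,0],-1]]}}

```text
time_s: 8.5
ee_pos: [0.4774, 0.3002, 0.0769]
tcp_rot: [[0.96, 0.28, -0.0], [0.28, -0.96, -0.0], [-0.0, 0.0, -1.0]]
contact_force: [0.3, 0.3, 0.8]
grip_width: -0.0001
gripper_force: 0.1
```

Run:
```python
from h import *
me(); caps("wrist")
```

```text
t 8.5 tcp [0.4774 0.3002 0.0769] [-47.    4.1] toolx [0.1328 0.9908] tooly [ 0.9908 -0.1328] [ 0.48  0.51  1.89 -0.    0.74  1.77]
wrist 0.78 [186.2 485.9] [30.6 36. ] n 5210
wrist 0.68 [271.8 371.2] [-21.5   1.4] n 3300
```

In the tool's units: 63 mm / 800 = 0.0788, 52 mm / 800 = 0.065.

{"api": "drive_tool", "payload": {"steps": [[[0,0.0163,0],[0,0,0],-1],[[0,0.0325,0],[0,0,0],-1],[[0,0.0488,0],[0,0,0],-1],[[0,0.065,0],[0,0,0],-1],[[0,0.0788,0],[0,0,0],-1]]}}

```text
time_s: 9.22
ee_pos: [0.495, 0.2402, 0.0769]
tcp_rot: [[0.96, 0.281, -0.0], [0.281, -0.96, -0.0], [-0.0, 0.0, -1.0]]
contact_force: [0.1, -0.3, 0.2]
grip_width: -0.0004
gripper_force: 0.1
```

Run:
```python
from h import *
me(); caps("wrist")
```

```text
t 9.225 tcp [0.495  0.2402 0.0769] [15.  -4.2] toolx [0.1322 0.9909] tooly [ 0.9909 -0.1322] [ 0.37  0.49  1.93 -0.    0.73  1.66]
wrist 0.96 [186.8 343.2] [32.1 35.7] n 4999
wrist 0.59 [271.5 371.1] [40.6 -6.6] n 3193
```

In the tool's units: -146 mm / 800 = -0.1825, -125 mm / 800 = -0.1563, -0.245 rad / 3.1416 = -0.078.

{"api": "drive_tool", "payload": {"steps": [[[0,-0.0188,-0.025],[0,0,0],-1],[[0,-0.0438,-0.0875],[0,0,-0.0318],-1],[[-0.05,-0.1,-0.0875],[0,0,-0.0637],-1],[[-0.0875,-0.1563,-0.0875],[0,0,-0.078],-1],[[-0.1075,-0.1825,-0.0875],[0,0,-0.078],-1]]}}

```text
time_s: 9.95
ee_pos: [0.3689, 0.3584, 0.1471]
tcp_rot: [[0.862, 0.507, -0.0], [0.507, -0.862, 0.0], [-0.0, -0.001, -1.0]]
contact_force: [0.5, -0.8, 0.9]
grip_width: -0.0001
gripper_force: 0.0
```

Run:
```python
from h import *
me(); caps("wrist","top")
```

```text
t 9.95 tcp [0.3689 0.3584 0.1471] [-144.1  -71.5] toolx [-0.1148  0.9931] tooly [0.9931 0.1148] [0.69 0.31 2.   0.   0.83 1.72]
wrist 0.9 [216.8 379.9] [-102.5  -64.5] n 2019
wrist 0.75 [ 86.2 620. ] [23.5 32.7] n 2230
wrist 0.56 [159.5 611.5] [35.3 -9.7] n 2680
wrist 0.55 [358.2 578.1] [  69.5 -161.2] n 3883
top 0.77 [203.6 351.7] [32.2 33.1] n 206
top 0.5 [222.  364.2] [ 39.5 -12.1] n 223
```

In the tool's units: 70 mm / 800 = 0.0875, 67 mm / 800 = 0.0838.

{"api": "drive_tool", "payload": {"steps": [[[0.0025,0,0.0375],[0,0,0],-1],[[0.0025,0,0.0688],[0,0,0],-1],[[0.0025,0,0.0838],[0,0,0],-1],[[0.0025,0,0.0875],[0,0,0],-1],[[0.0025,0,0.0875],[0,0,0],-1]]}}

```text
time_s: 10.78
ee_pos: [0.3736, 0.3581, 0.0773]
tcp_rot: [[0.863, 0.505, 0.001], [0.505, -0.863, 0.001], [0.001, -0.0, -1.0]]
contact_force: [-0.4, -0.2, 0.6]
grip_width: -0.0002
gripper_force: 0.0
```

Run:
```python
from h import *
me(); caps("wrist")
```

```text
t 10.775 tcp [0.3736 0.3581 0.0773] [-142.   -67.3] toolx [-0.1119  0.9934] tooly [0.9934 0.1119] [ 0.68  0.44  2.   -0.    0.69  1.72]
wrist 0.85 [273.7 399.9] [-103.2  -63.2] n 3837
```

In the tool's units: 75 mm / 800 = 0.0938, 59 mm / 800 = 0.0738.

{"api": "drive_tool", "payload": {"steps": [[[0,0.0138,0],[0,0,0],-1],[[0,0.0338,0],[0,0,0],-1],[[0,0.0538,0],[0,0,0],-1],[[0,0.0738,0],[0,0,0],-1],[[0,0.0938,0],[0,0,0],-1]]}}

```text
time_s: 11.5
ee_pos: [0.4114, 0.2921, 0.0769]
tcp_rot: [[0.863, 0.505, 0.0], [0.505, -0.863, 0.0], [0.0, 0.0, -1.0]]
contact_force: [-0.2, -0.1, 0.6]
grip_width: -0.0003
gripper_force: 0.1
```

Run:
```python
from h import *
me(); caps("wrist")
```

```text
t 11.5 tcp [0.4114 0.2921 0.0769] [-66.3 -59.5] toolx [-0.1118  0.9934] tooly [0.9934 0.1118] [ 0.53  0.43  2.03 -0.    0.68  1.57]
wrist 0.84 [ 84.6 587.8] [30.2 34.9] n 7206
wrist 0.69 [271.1 371.5] [-40.5 -55.3] n 3201
wrist 0.64 [193.7 566.9] [37.2 -8.9] n 5357
```

{"api": "drive_tool", "payload": {"steps": [[[0,0.02,0],[0,0,0],-1],[[0,0.0413,0],[0,0,0],-1],[[0,0.0625,0],[0,0,0],-1],[[0,0.0825,0],[0,0,0],-1],[[0,0.1,0],[0,0,0],-1]]}}

```text
time_s: 12.22
ee_pos: [0.4518, 0.2233, 0.0769]
tcp_rot: [[0.863, 0.505, 0.0], [0.505, -0.863, 0.0], [0.0, 0.0, -1.0]]
contact_force: [0.0, 0.1, -0.2]
grip_width: -0.0003
gripper_force: 0.0
```

In the tool's units: -150 mm / 800 = -0.1875, -140 mm / 800 = -0.175.

{"api": "drive_tool", "payload": {"steps": [[[0,0,0],[0,0,0],-1],[[0,-0.0188,-0.0125],[0,0,0],-1],[[0,-0.075,-0.075],[0,0,0],-1],[[0,-0.1375,-0.125],[0,0,0],-1],[[0,-0.1875,-0.175],[0,0,0],-1]]}}

```text
time_s: 12.85
ee_pos: [0.3733, 0.3556, 0.2185]
tcp_rot: [[0.862, 0.506, -0.0], [0.506, -0.862, 0.0], [0.0, -0.001, -1.0]]
contact_force: [0.9, 1.2, -0.1]
grip_width: -0.0001
gripper_force: 0.0
```

Run:
```python
from h import *
me(); save("wrist","w3"); caps("wrist","top","scene")
```

```text
t 12.85 tcp [0.3733 0.3556 0.2185] [-139.8  -68.7] toolx [-0.1137  0.9932] tooly [0.9932 0.1137] [0.68 0.2  1.96 0.   0.98 1.72]
wrist 0.7 [153.  536.7] [ 40.1 -10. ] n 1350
wrist 0.69 [193.5 522.4] [ 38.9 -46. ] n 1245
wrist 0.64 [ 98.8 544. ] [32.2 33.1] n 1592
top 0.74 [221.8 364.6] [ 40.4 -12. ] n 230
top 0.71 [238.1 371.6] [ 39.2 -48.1] n 186
top 0.69 [204.6 351.9] [31.7 31. ] n 187
scene 0.46 [204.7 348.7] [ 33.2 -14.3] n 116
scene 0.41 [208.  363.3] [ 31.6 -48.2] n 136
```

View pics/w3.png

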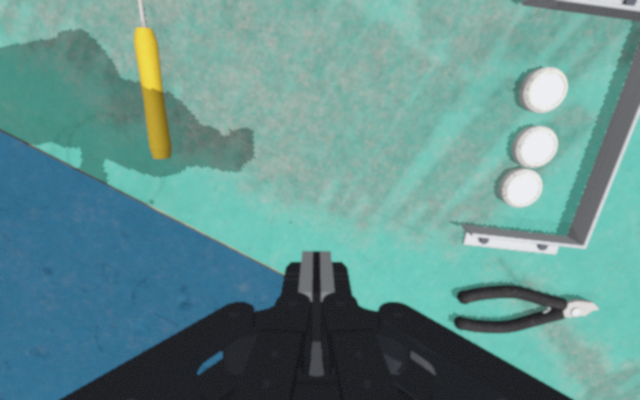

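All three caps lie flat inside the mouth, at (545,90), (536,147) and (521,188). They are well past the mouth line, which runs from (463,225) to (520,5), and the bystanders look undisturbed. The arm is clear.

```bash
python3 -c "
from workcell import arm
print(arm.hand_in())"
```

```text
the job is handed in; nothing more can be done
None
```

I swept all three caps into the catch fence with closed fingertips and handed the job in at about 13 s. The last wrist view shows them flat, with centres about 32–40 mm inside the mouth. The hand-in call returned no verdict.

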